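# Scoop cap nuts from the stock bin into the bowl

## Robot

A 6-joint arm with a two-finger parallel gripper is mounted at the origin on the work surface. World frame = base frame: x ahead of the robot, y to its left, z up, the work surface at z = 0. Lengths are in m, angles in rad, forces in N, time in s.
With the tool pointing down it reaches from about 0.35 to 0.8 m from the base axis. Payload 7.3 kg.
Tool frame: the origin (TCP) lies midway between the tips of the shut fingers; the grasp point (between the pads) lies r.grip_point_offset behind it (r.grip_point_offset is the distance from the TCP to the grasp point, in m); z points along the fingers, y is the line along which they close (so a half turn about z gives the same grasp; the last joint's range is limited). The gripper opens to 85 mm and grips with 20 to 120 N. Pads are 22 mm wide; open, the fingers measure 114 mm over their backs; the gripper's body (76 mm by 85 mm) begins 54 mm behind the grasp point. The pads swing forward as they close: fully open they stand 13 mm farther back than shut.
Start: joints at [-1.439, 0.342, 1.524, -0, 1.275, -0.146], TCP at [0.144, -0.505, 0.231] pointing down, gripper open.
Joint ranges: [-2.53, 2.53], [-0.77, 2.02], [0.04, 2.7], [-1, 4.14], [0.28, 2.66], [-3.11, 3.11]. Speed limits (rad/s): [2.57, 2.57, 3.14, 3.14, 3.14, 3.14].

## Interface

Orientations are given as a 3x3 rotation matrix whose columns are the frame's x, y, z axes.
In Python, from station import r, eyes gives the robot as it stands.
- The arm moves only by the tool play_rows, never from a script. Its argument "targets" is a list that holds one entry, the list of rows, each a list of 5 numbers: the shift along the tool's x, y, z in m, then the turn about the tool's z in degrees, then the closure, from -1 (fully open) to 1 (shut). In form: [[[x, y, z, roll, jaw], ...]]. A call has 1 to 5 rows; each row is the pose to reach, as a shift and turn from the pose commanded when the call began, along the tool's axes at that moment; what a row does not reach only later rows make up. A row lasts 1/8 s, in which the tool goes at most 62.5 mm and 10.7 degrees, less where a joint would pass 70% of its speed; a pose out of reach is approached as far as the arm can. A call with a gripper value outside its range is refused whole. The fingers move at their own pace and stop on an object; "force" is the grip in N (left out, the last holds). Time passes only in rows, so rows that repeat a pose let the fingers close. It gives the time, the measured TCP pose, the force, the opening and the grip force at its end, in the units of the state.
- r.get_obs(): the state, without advancing time (a new reading comes with each control period).
- eyes.camera(name): name is "scene" or "top" or "wrist"; returns a dict with "color" (480x640x3 uint8, red, green, blue), "vfov" (degrees; the focal length in pixels is half the picture's height over the tangent of half this angle, whatever the lens; pixels are square), "cx", "cy" (the principal point, pixels), "k1" (the pictures are not rectified: a ray, as slopes to the right and down, at radius r is drawn at 1 + k1 r^2 times it, then the intrinsics apply), "extrinsics" (4x4, takes a point from world to camera coordinates). Camera axes: x right, y down, z forward; pixel columns grow to the right and rows downward; lengths in m; the calibration is good to about 2 mm. A picture is of the moment at which its call begins. There is no depth.
- r.close_job(): hands the job in; it is judged then, once.
The state is a dict: "t": time; "joints": joint angles; "joint_velocities": joint speeds; "joint_efforts": joint torques, N m; "ee_pos": TCP position; "orientation": TCP orientation; "force": force on the tool from outside, world axes, zero at the start; "torque": the same for the moment, N m; "grip_width": finger opening in m; "finger_force": force on a finger pad.
Only numpy, scipy, OpenCV 4.12 (cv2) and the standard library are available. Lean on these libraries where they do the work, as an engineer would, in place of code of your own. Each camera call takes 0.05 s, during which the arm holds its last target. There are 200 camera calls.

## Task

A red wrench has been left lying across the grey stock bin: first take it off and lay it flat on the black rubber mat. Then take the aluminium scoop by its handle, scoop at least three of the six brass cap nuts out of the bin and tip them into the blue bowl, never touching the nuts with the fingers; no nut may be spilt, so every one ends in the bowl or still in the bin. Finally stand the emptied scoop upright on the mat again beside the wrench, with the bowl left standing level and the can, tape measure and valve left where they are.

Things in the scene. Friction and masses are not known exactly. Their poses are not given: they have to be found in the camera images.
- wrench: red-handled wrench with a dark open jaw, 200 mm long, 14 mm thick; origin on its underside, near its centre of mass and on the middle line of the handle, x along it towards the jaw. The handle is a flat bar 22 mm wide (along y), from x = -95 to +55 mm. It starts lying flat across the bin's rim, 320 g
- bin: grey open stock bin fixed to the bench, outside 240 (x) by 90 (y) by 70 mm high, walls and floor 5 mm thick; origin at the centre of its underside. Its -x end, nearer the robot, slopes inside at 45 degrees, from the floor at x = -58 mm to near the rim at x = -112 mm. The nuts start on the flat floor by the foot of the slope (x from -57 to +21 mm); the rest is clear
- mat: black rubber mat fixed to the bench, 260 (x) by 230 (y) by 4 mm; origin at the centre of its underside. The scoop starts on its -x half (about x = -60 mm, y = 0); the +x half is free
- bowl: loose blue plastic bowl, 170 mm across the rim, 60 mm high, sloping sides, floor 5 mm thick and 110 mm across; origin at the centre of its underside
- scoop: aluminium hand scoop, 160 g, open at its front (+x). Origin at the centre of its underside. Pan 74 (x) by 70 (y) mm, 2.5 mm sheet, 1.5 mm at the lip; back wall 40 mm high, sides 34 mm, 18 mm near the lip. A post (x -42 to -36, 16 mm wide) on the back wall carries a level black handle bar above the pan: x from -42 to +42, 18 mm wide (y), z from 86 to 116 mm
- scoop_grip (a point): where to hold the scoop's handle bar: 101 mm above the scoop's origin and 12 mm ahead of it; 24.5 mm either side of it along the bar sits a collar 30 wide, 36 high and 5 mm thick that stops the fingers slipping; axes as the scoop's
- scoop_lip (a point): the middle of the scoop's front lip, on its underside, 37 mm ahead of the scoop's origin
- scoop_pan (a point): a point in the scoop's pan, 15 mm above the scoop's origin
- nut0: brass dome cap nut, six-sided, 20 mm across the corners, 20 mm tall, 30 g; origin in its middle, 9 mm above its flat underside, whose edge is bevelled, z along its axis towards the dome. All six are alike and start standing in the bin
- nut1: brass dome cap nut, six-sided, 20 mm across the corners, 20 mm tall, 30 g; origin in its middle, 9 mm above its flat underside, whose edge is bevelled, z along its axis towards the dome. All six are alike and start standing in the bin
- nut2: brass dome cap nut, six-sided, 20 mm across the corners, 20 mm tall, 30 g; origin in its middle, 9 mm above its flat underside, whose edge is bevelled, z along its axis towards the dome. All six are alike and start standing in the bin
- nut3: brass dome cap nut, six-sided, 20 mm across the corners, 20 mm tall, 30 g; origin in its middle, 9 mm above its flat underside, whose edge is bevelled, z along its axis towards the dome. All six are alike and start standing in the bin
- nut4: brass dome cap nut, six-sided, 20 mm across the corners, 20 mm tall, 30 g; origin in its middle, 9 mm above its flat underside, whose edge is bevelled, z along its axis towards the dome. All six are alike and start standing in the bin
- nut5: brass dome cap nut, six-sided, 20 mm across the corners, 20 mm tall, 30 g; origin in its middle, 9 mm above its flat underside, whose edge is bevelled, z along its axis towards the dome. All six are alike and start standing in the bin
- can: bystander: steel can with a yellow label, 66 mm across, 120 mm high; origin at the centre of its underside
- tape: bystander: yellow and black tape measure, 70 by 40 by 65 mm; origin at the centre of its underside
- valve: bystander: brass valve with a red hand wheel, standing, 52 mm across, 72 mm high; origin at the centre of its underside
Not all that is in view belongs to the job. There is more than one size of the bowl; the job needs the smaller.

How it is judged:
On the way, in this order (a step that is already met when the one before it is completed fails the run):
1. the wrench lies flat on the mat, let go (x of wrench in the frame of mat between -0.13 and 0.13 m and y of wrench in the frame of mat between -0.115 and 0.115 m and height (world z) of wrench below 0.012 m and angle between wrench's own z axis and vertical below 0.1 rad and contact force between wrench and the arm below 0.2 N and contact force between wrench and the fingers below 0.2 N), for 0.2 s.
2. at least one nut is carried in the scoop's pan, above the bin's rim (((distance between nut0 and scoop_pan below 0.055 m and height (world z) of nut0 above 0.078 m and height (world z) of scoop_pan above 0.07 m) or (distance between nut1 and scoop_pan below 0.055 m and height (world z) of nut1 above 0.078 m and height (world z) of scoop_pan above 0.07 m) or (distance between nut2 and scoop_pan below 0.055 m and height (world z) of nut2 above 0.078 m and height (world z) of scoop_pan above 0.07 m) or (distance between nut3 and scoop_pan below 0.055 m and height (world z) of nut3 above 0.078 m and height (world z) of scoop_pan above 0.07 m) or (distance between nut4 and scoop_pan below 0.055 m and height (world z) of nut4 above 0.078 m and height (world z) of scoop_pan above 0.07 m) or (distance between nut5 and scoop_pan below 0.055 m and height (world z) of nut5 above 0.078 m and height (world z) of scoop_pan above 0.07 m))), for 0.2 s.
At the end, for the whole second after the job is handed in: At least 3 nuts in the bowl (within 80 mm of its axis, under 75 mm high), the others there or inside the bin; wrench flat and scoop upright, origins over the mat, undersides under 12 mm high, tilt under 0.1 rad; bowl level within 0.1 rad; nuts and scoop at rest (x of wrench in the frame of mat between -0.13 and 0.13 m and y of wrench in the frame of mat between -0.115 and 0.115 m and height (world z) of each of wrench, scoop below 0.012 m and angle between each of wrench, scoop, bowl's own z axis and vertical below 0.1 rad and x of scoop in the frame of mat between -0.13 and 0.13 m and y of scoop in the frame of mat between -0.115 and 0.115 m and linear speed of scoop below 0.02 m/s and ((horizontal distance between nut0 and bowl below 0.08 m and height (world z) of nut0 below 0.075 m) or (x of nut0 in the frame of bin between -0.115 and 0.115 m and y of nut0 in the frame of bin between -0.04 and 0.04 m and height (world z) of nut0 below 0.07 m)) and linear speed of each of nut0, nut1, nut2, nut3, nut4, nut5 below 0.05 m/s and ((horizontal distance between nut1 and bowl below 0.08 m and height (world z) of nut1 below 0.075 m) or (x of nut1 in the frame of bin between -0.115 and 0.115 m and y of nut1 in the frame of bin between -0.04 and 0.04 m and height (world z) of nut1 below 0.07 m)) and ((horizontal distance between nut2 and bowl below 0.08 m and height (world z) of nut2 below 0.075 m) or (x of nut2 in the frame of bin between -0.115 and 0.115 m and y of nut2 in the frame of bin between -0.04 and 0.04 m and height (world z) of nut2 below 0.07 m)) and ((horizontal distance between nut3 and bowl below 0.08 m and height (world z) of nut3 below 0.075 m) or (x of nut3 in the frame of bin between -0.115 and 0.115 m and y of nut3 in the frame of bin between -0.04 and 0.04 m and height (world z) of nut3 below 0.07 m)) and ((horizontal distance between nut4 and bowl below 0.08 m and height (world z) of nut4 below 0.075 m) or (x of nut4 in the frame of bin between -0.115 and 0.115 m and y of nut4 in the frame of bin between -0.04 and 0.04 m and height (world z) of nut4 below 0.07 m)) and ((horizontal distance between nut5 and bowl below 0.08 m and height (world z) of nut5 below 0.075 m) or (x of nut5 in the frame of bin between -0.115 and 0.115 m and y of nut5 in the frame of bin between -0.04 and 0.04 m and height (world z) of nut5 below 0.07 m)) and horizontal distance between any of nut0, nut1, nut2, nut3 and bowl below 0.08 m and horizontal distance between any of nut0, nut1, nut2, nut4 and bowl below 0.08 m and horizontal distance between any of nut0, nut1, nut2, nut5 and bowl below 0.08 m and horizontal distance between any of nut0, nut1, nut3, nut4 and bowl below 0.08 m and horizontal distance between any of nut0, nut1, nut3, nut5 and bowl below 0.08 m and horizontal distance between any of nut0, nut1, nut4, nut5 and bowl below 0.08 m and horizontal distance between any of nut0, nut2, nut3, nut4 and bowl below 0.08 m and horizontal distance between any of nut0, nut2, nut3, nut5 and bowl below 0.08 m and horizontal distance between any of nut0, nut2, nut4, nut5 and bowl below 0.08 m and horizontal distance between any of nut0, nut3, nut4, nut5 and bowl below 0.08 m and horizontal distance between any of nut1, nut2, nut3, nut4 and bowl below 0.08 m and horizontal distance between any of nut1, nut2, nut3, nut5 and bowl below 0.08 m and horizontal distance between any of nut1, nut2, nut4, nut5 and bowl below 0.08 m and horizontal distance between any of nut1, nut3, nut4, nut5 and bowl below 0.08 m and horizontal distance between any of nut2, nut3, nut4, nut5 and bowl below 0.08 m); the robot touches nothing.
It fails at once if the fingers touch a nut (over 0.5 N) (contact force between the fingers and nut0 above 0.5 N or contact force between the fingers and nut1 above 0.5 N or contact force between the fingers and nut2 above 0.5 N or contact force between the fingers and nut3 above 0.5 N or contact force between the fingers and nut4 above 0.5 N or contact force between the fingers and nut5 above 0.5 N).
It fails at once if the can, the tape measure or the valve is moved more than 30 mm (distance of any of can, tape, valve from where it was at the start of the episode above 0.03 m).
It also fails if it takes over 72 s, if anything falls off the work surface, if the arm or the gripper's body presses on something with over 40 N, if the wrist force passes 120 N, or if a joint passes its speed limit or range.

## Working session

There is one attempt and no reset: what is moved stays moved. The work goes in short steps, Python scripts to look and compute and a tool call to move; the robot and the scene stay as the last step left them, time stands still between calls to the robot, and variables do not carry over. Pictures are saved under pics/ and viewed, at most 10 in all, crops included, and the job is handed in when it is done.

Besides the shell and the picture viewer there is one more tool, called after "Request:" as name(argument=value, ...) on one line, values as JSON. play_rows: Moves the arm, as the interface text tells. Its arguments: {"type":"object","properties":{"targets":{"type":"array"},"force":{"type":"number"}},"required":["targets"]}

```bash
mkdir -p pics; cat > h.py <<'E'
import numpy as np, cv2
from station import r, eyes
def cam(n):
    return eyes.camera(n)
def K(c):
    f=240/np.tan(np.radians(c['vfov'])/2)
    return np.array([[f,0,c['cx']],[0,f,c['cy']],[0,0,1]])
def dist(c):
    return np.array([c['k1'],0,0,0,0.])
def w(c,uv,z):
    p=cv2.undistortPoints(np.array(uv,float).reshape(-1,1,2),K(c),dist(c)).reshape(-1,2)
    E=np.array(c['extrinsics']);R,t=E[:3,:3],E[:3,3]
    o=-R.T@t; d=np.c_[p,np.ones(len(p))]@R
    zz=np.broadcast_to(z,len(p))
    return o+d*((zz-o[2])/d[:,2])[:,None]
def px(c,P):
    E=np.array(c['extrinsics'])
    return cv2.projectPoints(np.array(P,float).reshape(-1,3),cv2.Rodrigues(E[:3,:3])[0],E[:3,3],K(c),dist(c))[0].reshape(-1,2)
def save(c,n,crop=None,s=1):
    im=c['color'][:,:,::-1]
    if crop: im=im[crop[1]:crop[3],crop[0]:crop[2]]
    cv2.imwrite('pics/'+n,cv2.resize(im,None,fx=s,fy=s,interpolation=cv2.INTER_CUBIC))
E
python3 - <<'E'
from h import *
import pickle
for n in('top','scene'):
    c=cam(n); save(c,n+'0.png'); pickle.dump(c,open(n+'.pkl','wb')); E=np.array(c['extrinsics']);print(n,-E[:3,:3].T@E[:3,3],c['vfov'],c['k1'])
print(r.grip_point_offset, r.get_obs())
E
```

```text
top [ 0.52783263 -0.11102578  1.01129262] 57.98323033747874 -0.007201655905656285
scene [1.34913833 0.06664002 0.76948846] 56.34922540213003 -0.07235118191170567
0.0187 {'t': 0.1, 'joints': array([-1.43903324e+00,  3.42681016e-01,  1.52489714e+00, -4.04119298e-05,
        1.27539976e+00, -1.46063103e-01]), 'joint_velocities': array([-8.97430355e-05, -2.79604894e-03, -2.25240957e-03,  9.03413235e-04,
        1.33355996e-03, -2.22218262e-05]), 'joint_efforts': array([ 1.84783181e-03, -4.34447086e+01, -2.46490699e+01, -1.55399584e-04,
        4.70399173e-03, -1.89989669e-05]), 'ee_pos': array([ 0.1439212 , -0.50452659,  0.23068944]), 'orientation': array([[ 9.61650697e-01,  2.74277029e-01, -2.20325516e-04],
       [ 2.74277069e-01, -9.61649737e-01,  1.36817776e-03],
       [ 1.63383757e-04, -1.37613934e-03, -9.99999040e-01]]), 'force': array([0.66674305, 0.14476776, 0.13438257]), 'torque': array([-0.00324463,  0.02760125, -0.00924885]), 'finger_force': 0.0, 'grip_width': 0.08569481138156716}
```

View pics/top0.png

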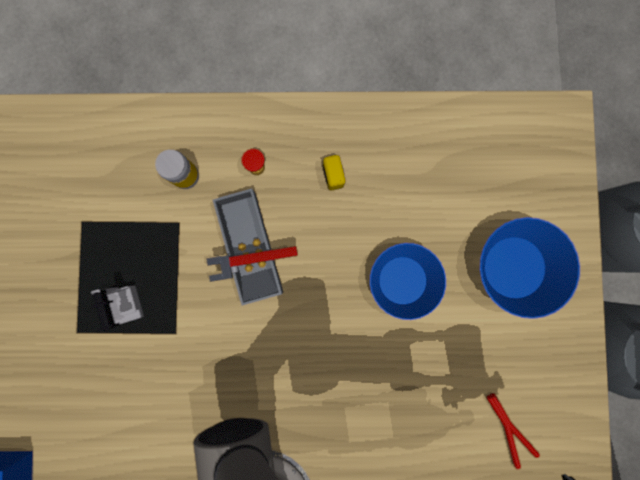

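View pics/scene0.png

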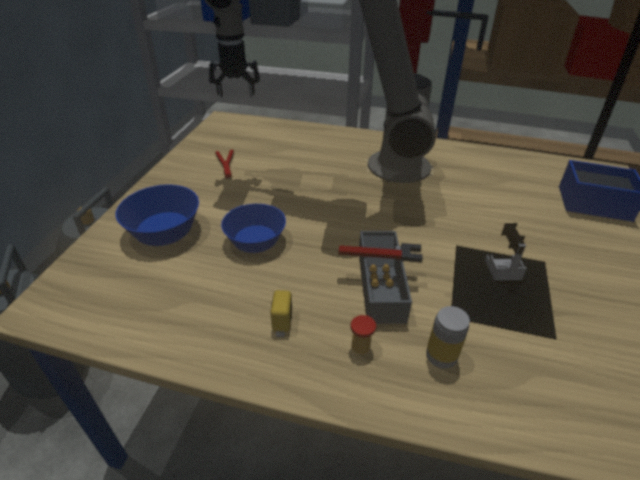

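Top view: the mat spans (77..180, 222..333), with the scoop at about (122,302) and its handle towards (120,280). The bin runs from (235,195) to (262,300), with the red wrench across it at (255,257) and nuts around (250,250). The scene view agrees.
Lookalikes:
- **Wrench:** red wrench (262,257) or red pliers (510,430). I choose the first, because it lies across the bin and has a dark jaw.
- **Bowl:** (407,280) or the larger (530,267). I choose the first because the job needs the smaller one. The blue crate at (10,465) is not a bowl.

One close crop to check.

```bash
python3 - <<'E'
from h import *
import pickle
c=pickle.load(open('top.pkl','rb'))
save(c,'crop1.png',(70,180,310,340),3.3)
def s(n,uv,z): print(n,w(c,uv,z).round(3).tolist())
s('mat',[(81,222),(180,222),(177,333),(77,333)],.004)
s('wr',[(297,251),(231,261)],.084)
im=cv2.cvtColor(c['color'],cv2.COLOR_RGB2HSV)
m=cv2.inRange(im,(105,120,60),(125,255,255))
n,l,st,ce=cv2.connectedComponentsWithStats(m)
for i in range(1,n):
    if st[i,4]>500: print(st[i],ce[i])
s('bowl',[(370,280),(446,280),(408,243),(408,319)],.06)
# red mask
m=cv2.inRange(im,(0,150,90),(8,255,255))|cv2.inRange(im,(172,150,90),(180,255,255))
m[:,:200]=0;m[:235]=0;m[280:]=0
ys,xs=np.nonzero(m[:, :310]);print(cv2.minAreaRect(np.c_[xs,ys].astype(np.float32)),len(xs))
s('red',cv2.boxPoints(cv2.minAreaRect(np.c_[xs,ys].astype(np.float32))),.084)
E
```

```text
mat [[0.639, 0.419, 0.004], [0.637, 0.189, 0.004], [0.381, 0.193, 0.004], [0.384, 0.422, 0.004]]
wr [[0.564, -0.086, 0.084], [0.544, 0.055, 0.084]]
[ 480  218  100  100 7804] [529.17862635 267.42862635]
[ 370  243   76   76 4526] [407.3504198  280.78060097]
[  0 452  32  28 604] [ 18.28145695 469.12582781]
bowl [[0.499, -0.244, 0.06], [0.498, -0.412, 0.06], [0.58, -0.33, 0.06], [0.414, -0.326, 0.06]]
((262.74981689453125, 255.95721435546875), (10.194149017333984, 67.89529418945312), 80.27242279052734) 659
red [[0.553, 0.061, 0.084], [0.576, -0.082, 0.084], [0.555, -0.086, 0.084], [0.531, 0.057, 0.084]]
```

View pics/crop1.png

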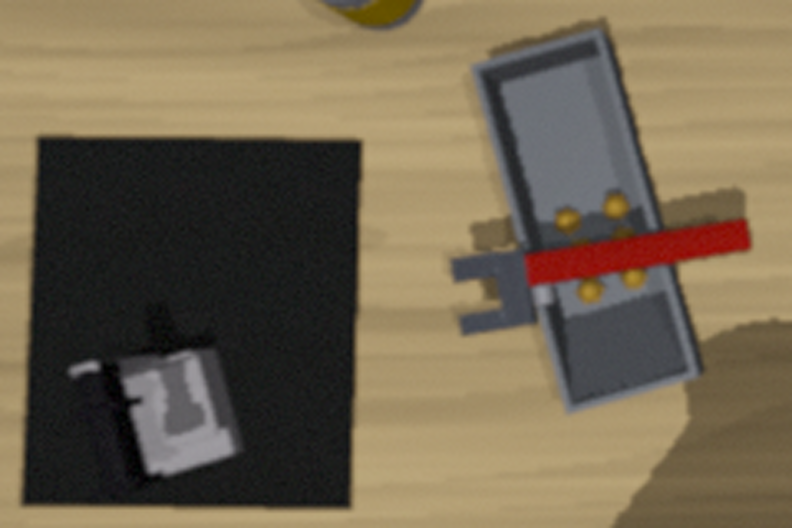

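The crop confirms the wrench: red handle from crop px (527,270) to (750,235), dark jaw on the left. The six nuts are under and beside it, and the scoop pan is at (180,410). Next I work out the bin pose and the wrench move.

```bash
python3 - <<'E'
from h import *
import pickle
c=pickle.load(open('top.pkl','rb'))
q=np.array([(475,65),(605,28),(703,373),(570,410)])/3.3+[70,180]
b=w(c,q,.07);print(b.round(3).tolist());ctr=b.mean(0)
f=(b[0]+b[1])/2-(b[2]+b[3])/2; yaw=np.arctan2(f[1],f[0]);print('bin',ctr,np.linalg.norm(f),np.linalg.norm(b[0]-b[1]),np.degrees(yaw))
R=np.array([[np.cos(yaw),-np.sin(yaw)],[np.sin(yaw),np.cos(yaw)]])
for p in [(.5505,.0075),(.566,-.084),(.542,.058),(.554,-.0125),(.558,-.03)]: print(p,(R.T@(np.array(p)-ctr[:2])).round(3))
n=np.array([(567,218),(616,205),(634,278),(592,291),(580,243),(625,236)])/3.3+[70,180]
for p in w(c,n,.02): print('nut',(R.T@(p[:2]-ctr[:2])).round(3))
q=np.array([(123,370),(205,345),(242,450),(155,475)])/3.3+[70,180]
print('pan',w(c,q,.02).round(3).tolist())
o=r.get_obs();T=o['orientation'];
for t in [(.5505,.0075,.16),(.58,.305,.16)]: print((T.T@(np.array(t)-o['ee_pos'])).round(4))
E
```

```text
[[0.678, 0.095, 0.07], [0.702, 0.009, 0.07], [0.474, -0.054, 0.07], [0.451, 0.033, 0.07]]
bin [0.57610104 0.02071678 0.07      ] 0.23667591889612852 0.08934584685942024 15.497536128565073
(0.5505, 0.0075) [-0.028 -0.006]
(0.566, -0.084) [-0.038 -0.098]
(0.542, 0.058) [-0.023  0.045]
(0.554, -0.0125) [-0.03  -0.026]
(0.558, -0.03) [-0.031 -0.044]
nut [0.008 0.02 ]
nut [ 0.007 -0.015]
nut [-0.045 -0.013]
nut [-0.045  0.017]
nut [-0.011  0.016]
nut [-0.015 -0.015]
pan [[0.477, 0.347, 0.02], [0.494, 0.291, 0.02], [0.422, 0.265, 0.02], [0.405, 0.324, 0.02]]
[ 0.5314 -0.3808  0.0713]
[ 0.6414 -0.6588  0.0717]
```

Request:
play_rows(targets=[[[0.048,-0.034,0.01,0,-1],[0.096,-0.068,0.02,0,-1],[0.144,-0.102,0.03,0,-1],[0.192,-0.136,0.03,0,-1],[0.24,-0.17,0.03,0,-1]]])

```text
t: 0.72
ee_pos: [0.3289, -0.2739, 0.2011]
orientation: [[0.962, 0.274, -0.0], [0.274, -0.962, 0.0], [-0.0, -0.0, -1.0]]
force: [0.5, -1.4, 0.7]
grip_width: 0.0853
finger_force: 0.0
```

Request:
play_rows(targets=[[[0.048,-0.034,0.0,0,-1],[0.096,-0.068,0.0,0,-1],[0.144,-0.102,0.0,0,-1],[0.192,-0.136,0.0,0,-1],[0.24,-0.17,0.0,0,-1]]])

```text
t: 1.35
ee_pos: [0.5132, -0.0445, 0.2011]
orientation: [[0.962, 0.274, -0.0], [0.274, -0.962, -0.0], [-0.0, 0.0, -1.0]]
force: [0.5, -1.0, -0.0]
grip_width: 0.0852
finger_force: 0.0
```

Request:
play_rows(targets=[[[0.04,-0.03,0.0,-10,-1],[0.0514,-0.041,0.0,-20,-1],[0.0514,-0.041,0.0,-30,-1],[0.0514,-0.041,0.0,-40,-1],[0.0514,-0.041,0.0,-50,-1]]])

```text
t: 1.98
ee_pos: [0.5503, 0.0074, 0.2008]
orientation: [[0.403, 0.915, -0.001], [0.915, -0.403, 0.0], [-0.0, -0.001, -1.0]]
force: [-0.3, 0.3, 0.3]
grip_width: 0.085
finger_force: 0.0
```

Request:
play_rows(targets=[[[0,0,0.0,-10,-1],[0,0,0.0,-20,-1],[0,0,0.0,-30,-1],[0,0,0.0,-33.5,-1],[0,0,0.0,-33.5,-1]]])

```text
t: 2.6
ee_pos: [0.5503, 0.0073, 0.2009]
orientation: [[-0.163, 0.987, -0.001], [0.987, 0.163, 0.0], [0.0, -0.001, -1.0]]
force: [-0.1, -0.1, -0.5]
grip_width: 0.0855
finger_force: 0.0
```

Request:
play_rows(targets=[[[0,0,0.05,0,-1],[0,0,0.1,0,-1],[0,0,0.13,0,-1],[0,0,0.142,0,-1],[0,0,0.142,0,-1]]])

```text
t: 3.22
ee_pos: [0.5505, 0.0072, 0.0591]
orientation: [[-0.163, 0.987, -0.001], [0.987, 0.163, 0.0], [0.0, -0.001, -1.0]]
force: [0.5, -0.5, -0.2]
grip_width: 0.0852
finger_force: 0.0
```

Request:
play_rows(targets=[[[0,0,0,0,1],[0,0,0,0,1],[0,0,0,0,1],[0,0,0,0,1],[0,0,0,0,1]]], force=80)

```text
t: 3.85
ee_pos: [0.5509, 0.0072, 0.0601]
orientation: [[-0.164, 0.987, 0.001], [0.987, 0.164, -0.0], [-0.0, 0.001, -1.0]]
force: [-1.1, 0.1, 6.3]
grip_width: 0.0205
finger_force: 78.5
```

Request:
play_rows(targets=[[[0,0,0,0,1],[0,0,-0.02,0,1],[0,0,-0.06,0,1],[0,0,-0.1,0,1],[0,0,-0.1,0,1]]])

```text
t: 4.47
ee_pos: [0.5521, 0.0071, 0.1619]
orientation: [[-0.164, 0.986, 0.006], [0.987, 0.164, -0.001], [-0.002, 0.006, -1.0]]
force: [-0.0, 0.3, -2.6]
grip_width: 0.0208
finger_force: 78.9
```

```bash
python3 - <<'E'
from h import *
import pickle
c=cam('top'); pickle.dump(c,open('top1.pkl','wb'))
d=cam('scene'); 
a=cv2.resize(c['color'][160:360,60:320],None,fx=2.2,fy=2.2)
b=cv2.resize(d['color'][170:370,340:570],None,fx=.0+440/200,fy=440/200)
a=a[:440];im=np.vstack([cv2.resize(a,(390,300)),cv2.resize(b,(390,300))])
cv2.imwrite('pics/lift.png',cv2.resize(np.hstack([a,b])[:,:,::-1],(800,325)))
print(r.get_obs()['grip_width'],r.get_obs()['ee_pos'])
E
```

```text
0.020636648763238962 [0.54983675 0.00731572 0.15835287]
```

View pics/lift.png

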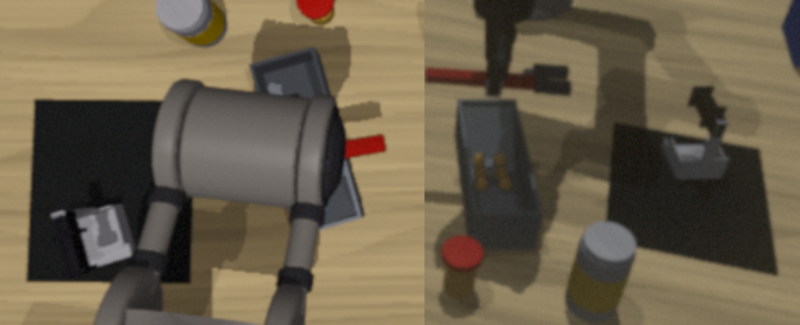

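Request:
play_rows(targets=[[[0.03,0.01,0,0,1],[0.08,0.026,0,0,1],[0.13,0.042,0,3,1],[0.18,0.058,0,6,1],[0.23,0.0745,0,9.5,1]]])

```text
t: 5.2
ee_pos: [0.5854, 0.2476, 0.1565]
orientation: [[0.004, 1.0, -0.004], [1.0, -0.004, -0.001], [-0.001, -0.004, -1.0]]
force: [1.4, -0.2, -2.0]
grip_width: 0.0204
finger_force: 78.7
```

Request:
play_rows(targets=[[[0.038,0.025,0,0,1],[0.053,0.0265,0,0,1],[0.053,0.0265,0,0,1],[0.053,0.0265,0.02,0,1],[0.053,0.0265,0.05,0,1]]])

```text
t: 5.82
ee_pos: [0.613, 0.2976, 0.1092]
orientation: [[0.003, 1.0, 0.001], [1.0, -0.003, -0.0], [-0.0, 0.001, -1.0]]
force: [0.3, 0.0, -3.3]
grip_width: 0.0206
finger_force: 79.2
```

Request:
play_rows(targets=[[[0,0,0.04,0,1],[0,0,0.07,0,1],[0,0,0.09,0,1],[0,0,0.095,0,1],[0,0,0.095,0,1]]])

```text
t: 6.45
ee_pos: [0.6134, 0.299, 0.0149]
orientation: [[0.002, 1.0, 0.001], [1.0, -0.002, 0.0], [0.0, 0.001, -1.0]]
force: [-0.1, 0.6, -2.7]
grip_width: 0.0204
finger_force: 79.1
```

```bash
python3 - <<'E'
from h import *
d=cam('scene');save(d,'low.png',(420,220,580,340),5)
print({k:r.get_obs()[k] for k in('ee_pos','force','grip_width')})
E
```

```text
{'ee_pos': array([0.61375868, 0.29930253, 0.0155242 ]), 'force': array([-0.61248167, -0.22549534, -2.25138856]), 'grip_width': 0.020691877132044605}
```

View pics/low.png

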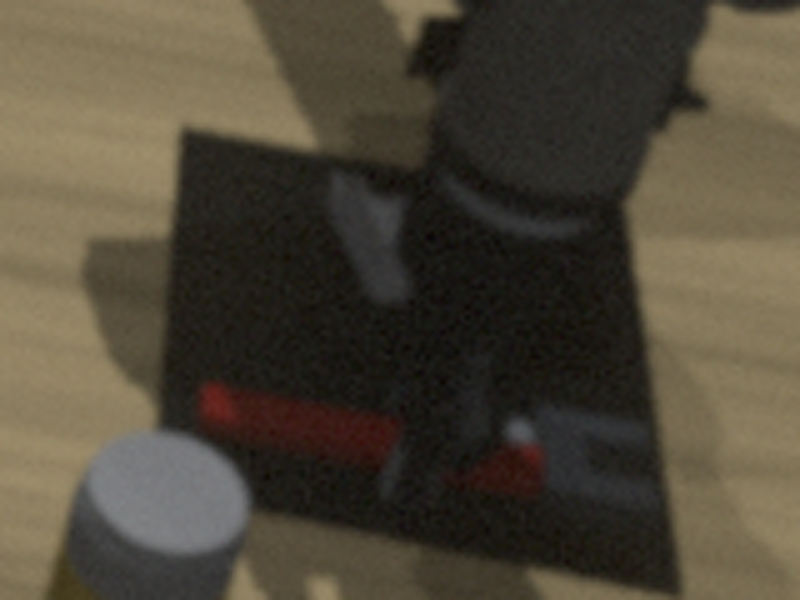

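The wrench hangs just above the mat, at crop (200..660, 390..500), with the can nearby. I'll shift back 20 mm, go lower and release.

Request:
play_rows(targets=[[[0,-0.01,0,0,1],[0,-0.02,0,0,1],[0,-0.02,0.004,0,1],[0,-0.02,0.008,0,1],[0,-0.02,0.008,0,1]]])

```text
t: 7.12
ee_pos: [0.5929, 0.2992, 0.0057]
orientation: [[0.002, 1.0, -0.001], [1.0, -0.002, -0.0], [-0.0, -0.001, -1.0]]
force: [0.3, -0.5, -2.1]
grip_width: 0.0205
finger_force: 79.2
```

Request:
play_rows(targets=[[[0,0,0.002,0,1],[0,0,0.002,0,1],[0,0,0.002,0,0.3],[0,0,0.002,0,-0.2],[0,0,0.002,0,-0.2]]])

```text
t: 7.75
ee_pos: [0.5931, 0.2993, 0.0045]
orientation: [[0.001, 1.0, 0.0], [1.0, -0.001, 0.0], [0.0, 0.0, -1.0]]
force: [-0.8, 0.6, -0.0]
grip_width: 0.0514
finger_force: 0.0
```

Request:
play_rows(targets=[[[0,0,0,0,-0.2],[0,0,-0.04,0,-0.2],[0,0,-0.09,0,-0.2],[0,0,-0.15,0,-0.2],[0,0,-0.2,0,-1]]])

```text
t: 8.38
ee_pos: [0.5931, 0.2994, 0.2069]
orientation: [[0.001, 1.0, 0.002], [1.0, -0.001, 0.001], [0.001, 0.002, -1.0]]
force: [1.1, 0.1, 0.1]
grip_width: 0.0679
finger_force: 0.0
```

Request:
play_rows(targets=[[[0,-0.05,-0.05,0,-1],[0,-0.1,-0.1,0,-1],[0,-0.15,-0.1,0,-1],[0,-0.15,-0.1,0,-1],[0,-0.15,-0.1,0,-1]]])

```text
t: 9.0
ee_pos: [0.4433, 0.2996, 0.3046]
orientation: [[0.001, 1.0, 0.001], [1.0, -0.001, 0.0], [0.0, 0.001, -1.0]]
force: [0.5, -0.1, -1.1]
grip_width: 0.0855
finger_force: 0.0
```

```bash
python3 - <<'E'
from h import *
import pickle
o=r.get_obs();print(o['ee_pos'],o['joints'])
a=cam('wrist');b=cam('top');d=cam('scene')
pickle.dump((a,b,d),open('v2.pkl','wb'))
E_=np.array(a['extrinsics']);print(-E_[:3,:3].T@E_[:3,3],E_[:3,:3])
x=cv2.resize(b['color'][200:350,60:210],(400,400));y=cv2.resize(d['color'][215:345,430:560],(400,400))
z=cv2.resize(a['color'],(266,200))
cv2.imwrite('pics/v2.png',np.vstack([np.hstack([x,y]),np.hstack([z,np.zeros((200,534,3),np.uint8)])])[:,:,::-1])
E
```

```text
[0.44328496 0.29962509 0.30458454] [ 4.51304505e-01  3.14581955e-01  1.36160516e+00 -3.46179490e-04
  1.46428547e+00  4.52456843e-01]
[0.44295725 0.38287577 0.44696586] [[ 9.99998460e-01 -3.72198150e-04  1.71496634e-03]
 [-9.05481692e-04 -9.46549204e-01  3.22558189e-01]
 [ 1.50324446e-03 -3.22559245e-01 -9.46548083e-01]]
```

View pics/v2.png

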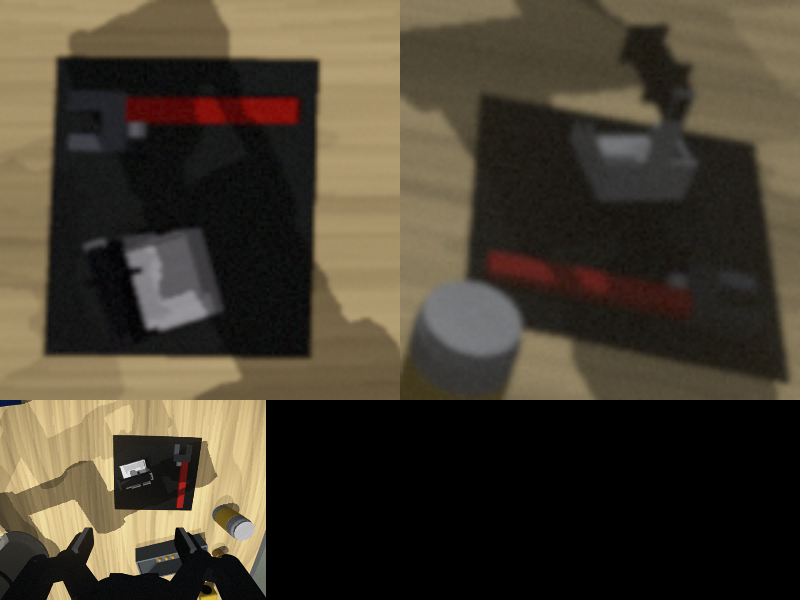

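The wrench lies flat on the mat at left crop (70..300,110). In the scene view the scoop's post is on the far (+x) side and its bar runs back towards the robot, so its open front faces the robot at about -162° yaw. I'll check this with an overlay.

```bash
cat > ov.py <<'E'
from h import *
def model(x,y,yaw,z0=.004):
    R=cv2.Rodrigues(np.array([0,0,np.radians(yaw)]))[0]
    def t(P): return (np.array(P)@R.T)+[x,y,z0]
    box=lambda a,b,h,z:[(a,-h,z),(b,-h,z),(b,h,z),(a,h,z)]
    return [(t(box(-37,37,35,0)/np.array(1000.)),(0,255,0)),(t(np.array(box(-42,42,9,116))/1000),(0,0,255)),(t(np.array([(-37,-35,40),(-37,35,40)])/1000.),(255,255,0)),(t(np.array(box(-12.5,36.5,15,119))/1000.),(255,0,255))]
def draw(c,pose,crop,s):
    im=cv2.resize(c['color'][crop[1]:crop[3],crop[0]:crop[2],::-1],None,fx=s,fy=s,interpolation=cv2.INTER_CUBIC)
    im=cv2.convertScaleAbs(im,alpha=1.6,beta=20);raw=im.copy()
    for P,col in model(*pose):
        q=(px(c,P)+.5-[crop[0],crop[1]])*s
        cv2.polylines(im,[np.round(q).astype(np.int32)],True,col,1)
    return im
E
python3 - <<'E'
from ov import *
import pickle
a,b,d=pickle.load(open('v2.pkl','rb'))
p=(.4495,.307,-162.3)
print(px(a,[(p[0],p[1],.004)]))
w1=draw(a,p,(260,120,400,260),4*10/14)
t1=draw(b,p,(80,270,160,350),5); 
cv2.imwrite('pics/ov.png',np.hstack([w1,t1]))
E
```

```text
[[326.78658923 183.46341529]]
```

View pics/ov.png

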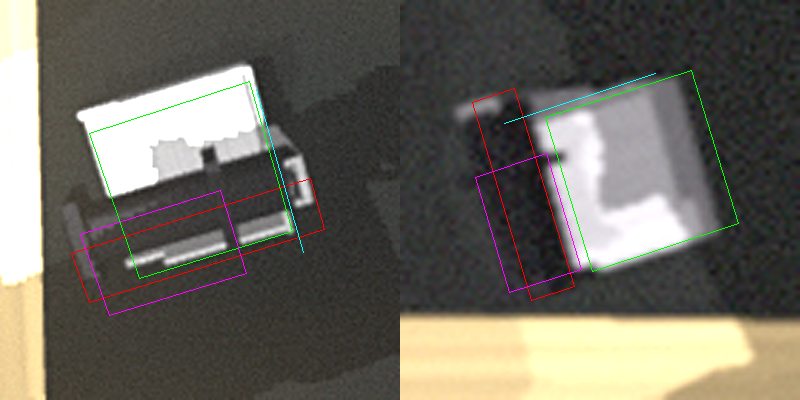

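The overlay needs about +8 mm in y and -3 mm in x, so the scoop is at (0.446, 0.3145), yaw -162.3°. That puts the grip point at (0.4346, 0.311, 0.105).

Request:
play_rows(targets=[[[0.0114,-0.0087,0,10,-1],[0.0114,-0.0087,0,20,-1],[0.0114,-0.0087,0.02,30,-1],[0.0114,-0.0087,0.05,40,-1],[0.0114,-0.0087,0.08,50,-1]]])

```text
t: 9.78
ee_pos: [0.4352, 0.3108, 0.2226]
orientation: [[0.771, 0.637, -0.001], [0.637, -0.771, -0.001], [-0.001, -0.0, -1.0]]
force: [0.1, -0.7, -0.8]
grip_width: 0.0856
finger_force: 0.0
```

Request:
play_rows(targets=[[[0,0,0.02,10,-1],[0,0,0.04,20,-1],[0,0,0.04,22.3,-1],[0,0,0.06,22.3,-1],[0,0,0.08,22.3,-1]]])

```text
t: 10.4
ee_pos: [0.4352, 0.3107, 0.1429]
orientation: [[0.953, 0.302, -0.001], [0.302, -0.953, -0.0], [-0.001, 0.0, -1.0]]
force: [-0.1, -0.3, -0.4]
grip_width: 0.0856
finger_force: 0.0
```

Request:
play_rows(targets=[[[0,0,0.02,0,-1],[0,0,0.04,0,-1],[0,0,0.055,0,-1],[0,0,0.058,0,-1],[0,0,0.058,0,-1]]])

```text
t: 11.02
ee_pos: [0.4347, 0.311, 0.0863]
orientation: [[0.953, 0.302, 0.0], [0.302, -0.953, -0.0], [0.0, 0.0, -1.0]]
force: [-0.5, 0.3, -0.3]
grip_width: 0.0852
finger_force: 0.0
```

Request:
play_rows(targets=[[[0,0,0,0,1],[0,0,0,0,1],[0,0,0,0,1],[0,0,0,0,1],[0,0,0,0,1]]], force=100)

```text
t: 11.65
ee_pos: [0.4344, 0.3111, 0.0866]
orientation: [[0.953, 0.303, 0.0], [0.303, -0.953, 0.0], [0.0, -0.0, -1.0]]
force: [-1.1, -0.6, 3.1]
grip_width: 0.0164
finger_force: 97.5
```

Request:
play_rows(targets=[[[0,0,0,0,1],[0,0,-0.02,0,1],[0,0,-0.06,0,1],[0,0,-0.1,0,1],[0,0,-0.1,0,1]]])

```text
t: 12.28
ee_pos: [0.4357, 0.3116, 0.1888]
orientation: [[0.953, 0.303, 0.005], [0.303, -0.953, 0.002], [0.006, -0.001, -1.0]]
force: [0.8, 0.0, -1.7]
grip_width: 0.0168
finger_force: 97.8
```

```bash
python3 - <<'E'
from ov import *
o=r.get_obs();print(o['ee_pos'],o['joints'],o['force'])
a=cam('scene');b=cam('wrist')
R=o['orientation'];g=o['ee_pos']-.0187*R[:,2];yaw=np.degrees(np.arctan2(-R[1,0],-R[0,0]))
h=np.array([np.cos(np.radians(yaw)),np.sin(np.radians(yaw))])
p=(*(g[:2]-.012*h),yaw,g[2]-.101);print(p)
q=px(a,[p[:2]+(p[3]+.05,)])[0];print(q)
x,y=map(int,q);A=draw(a,p,(x-50,y-50,x+50,y+50),4)
B=draw(b,p,(0,0,640,480),400/640);B=np.vstack([B,np.zeros((100,400,3),np.uint8)])
cv2.imwrite('pics/held.png',np.hstack([A,B]))
E
```

```text
[0.43568419 0.31162782 0.18881963] [ 4.77881897e-01  3.95794925e-01  1.56597222e+00 -1.88213474e-04
  1.17409522e+00  1.74123014e+00] [ 0.82315886  0.02767337 -1.68530949]
(np.float64(0.4470246011162966), np.float64(0.31521374779013006), np.float64(-162.38051442272197), np.float64(0.10651932179520296))
[520.45336244 221.64279716]
```

View pics/held.png

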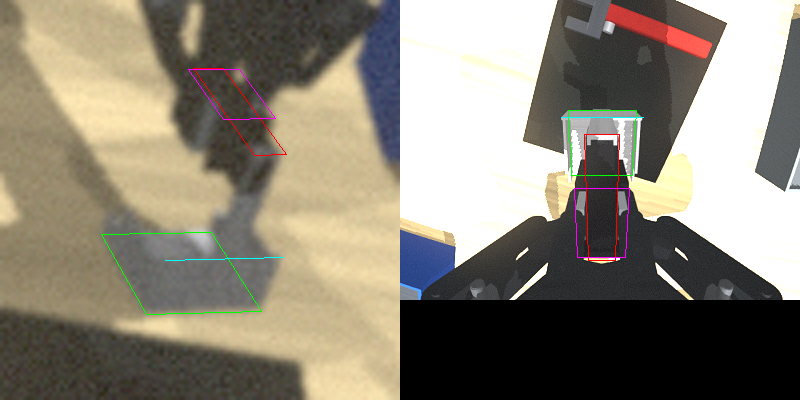

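The scoop is held level, and the overlay matches at wrist crop (567..641,115..180). Now move it over the clear end of the bin.

Request:
play_rows(targets=[[[0.01,0.03,0,0,1],[0.025,0.08,0,1,1],[0.04,0.13,0,2.1,1],[0.055,0.18,0,2.1,1],[0.07,0.23,0,2.1,1]]])

```text
t: 13.0
ee_pos: [0.5704, 0.1113, 0.1839]
orientation: [[0.964, 0.267, -0.004], [0.267, -0.964, -0.0], [-0.004, -0.001, -1.0]]
force: [0.7, -0.2, -2.2]
grip_width: 0.0166
finger_force: 97.8
```

Request:
play_rows(targets=[[[0.015,0.045,0,0,1],[0.026,0.08,0,0,1],[0.0296,0.0918,0,0,1],[0.0296,0.0918,0,0,1],[0.0296,0.0918,0,0,1]]])

```text
t: 13.62
ee_pos: [0.6228, 0.0337, 0.1857]
orientation: [[0.963, 0.269, -0.002], [0.269, -0.963, 0.0], [-0.001, -0.001, -1.0]]
force: [-0.1, 0.3, -1.8]
grip_width: 0.0167
finger_force: 98.0
```

```bash
python3 - <<'E'
from ov import *
o=r.get_obs();print(o['ee_pos'],o['force'])
R=o['orientation'];print(R.round(4).tolist());y=np.radians(15.5);B=np.array([[np.cos(y),-np.sin(y)],[np.sin(y),np.cos(y)]])
print('tcp in bin',B.T@(o['ee_pos'][:2]-[.576,.0207]))
c=cam('wrist')
P=[np.r_[B@np.array(q)+[.576,.0207],.07] for q in[(.12,.045),(.12,-.045),(-.12,-.045),(-.12,.045)]]
g=o['ee_pos']-.0187*R[:,2];yaw=np.degrees(np.arctan2(-R[1,0],-R[0,0]));h=-R[:2,0]
im=draw(c,(*(g[:2]-.012*h),yaw,g[2]-.101),(0,0,640,480),1.25)
cv2.polylines(im,[np.round((px(c,P)+.5)*1.25).astype(np.int32)],True,(0,128,255),1)
cv2.imwrite('pics/bin.png',im)
E
```

```text
[0.62283609 0.03369437 0.18565905] [-0.11985967  0.25716697 -1.78093626]
[[0.9632, 0.2686, -0.0016], [0.2686, -0.9632, 0.0005], [-0.0014, -0.0009, -1.0]]
tcp in bin [4.86052713e-02 5.36811533e-06]
```

View pics/bin.png

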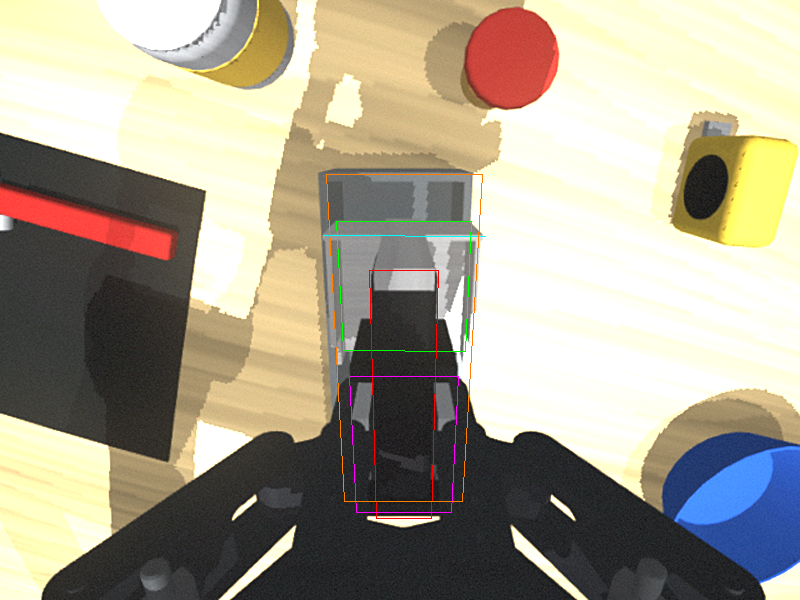

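The wrist view shows the actual bin rim at columns 319 to 476, about 7 px (4 mm) left of the model, and its far edge about 3 mm farther out. I correct by tool x +8 mm and y -4 mm, then descend.

Request:
play_rows(targets=[[[0.008,-0.004,0,0,1],[0.008,-0.004,0,0,1],[0.008,-0.004,0.02,0,1],[0.008,-0.004,0.04,0,1],[0.008,-0.004,0.06,0,1]]])

```text
t: 14.3
ee_pos: [0.6303, 0.0387, 0.1258]
orientation: [[0.963, 0.268, 0.0], [0.268, -0.963, -0.0], [0.0, 0.0, -1.0]]
force: [0.3, -0.9, -2.1]
grip_width: 0.0171
finger_force: 98.0
```

Request:
play_rows(targets=[[[0,0,0.015,0,1],[0,0,0.025,0,1],[0,0,0.032,0,1],[0,0,0.035,0,1],[0,0,0.035,0,1]]])

```text
t: 14.92
ee_pos: [0.6305, 0.0383, 0.0915]
orientation: [[0.964, 0.267, 0.0], [0.267, -0.964, -0.0], [0.0, 0.0, -1.0]]
force: [-0.8, 0.4, -1.8]
grip_width: 0.0167
finger_force: 98.0
```

Request:
play_rows(targets=[[[0,0,0.002,0,1],[0,0,0.003,0,1],[0,0,0.003,0,1]]])

```text
t: 15.3
ee_pos: [0.6303, 0.0384, 0.0883]
orientation: [[0.964, 0.268, 0.0], [0.268, -0.964, -0.0], [0.0, 0.0, -1.0]]
force: [0.2, 0.1, -1.7]
grip_width: 0.017
finger_force: 98.0
```

Request:
play_rows(targets=[[[0,0,0.001,0,1],[0,0,0.001,0,1]]])

```text
t: 15.55
ee_pos: [0.6304, 0.0384, 0.0876]
orientation: [[0.964, 0.268, 0.0], [0.268, -0.964, -0.0], [0.0, 0.0, -1.0]]
force: [-0.3, 0.0, 1.1]
grip_width: 0.0163
finger_force: 98.2
```

Request:
play_rows(targets=[[[0,0,0.0007,0,1],[0,0,0.0007,0,1]]])

```text
t: 15.8
ee_pos: [0.6305, 0.0384, 0.0876]
orientation: [[0.964, 0.268, 0.001], [0.268, -0.964, -0.0], [0.001, 0.0, -1.0]]
force: [-2.2, 0.2, 6.1]
grip_width: 0.0168
finger_force: 99.3
```

Request:
play_rows(targets=[[[-0.007,0,0,0,1],[-0.015,0,0,0,1],[-0.023,0,0,0,1],[-0.031,0,0,0,1],[-0.039,0,0,0,1]]])

```text
t: 16.42
ee_pos: [0.5935, 0.0279, 0.0876]
orientation: [[0.964, 0.267, 0.004], [0.267, -0.964, 0.0], [0.003, 0.001, -1.0]]
force: [-0.8, 0.1, -0.1]
grip_width: 0.0167
finger_force: 97.9
```

Request:
play_rows(targets=[[[-0.008,0,0,0,1],[-0.016,0,0,0,1],[-0.024,0,0,0,1],[-0.032,0,0,0,1],[-0.038,0,0,0,1]]])

```text
t: 17.05
ee_pos: [0.557, 0.0177, 0.0876]
orientation: [[0.964, 0.267, 0.004], [0.267, -0.964, -0.0], [0.004, 0.001, -1.0]]
force: [4.3, 0.0, 1.3]
grip_width: 0.0167
finger_force: 97.9
```

```bash
python3 - <<'E'
from ov import *
o=r.get_obs();print(o['ee_pos'],o['force'])
a=cam('wrist');b=cam('scene')
save(a,'push.png',None,1)
A=cv2.resize(a['color'][150:350,210:430,::-1],(440,400));A=cv2.convertScaleAbs(A,alpha=1.3,beta=10)
B=cv2.resize(b['color'][200:330,330:450,::-1],(360,390));B=cv2.convertScaleAbs(np.vstack([B,np.zeros((10,360,3),np.uint8)]),alpha=1.6,beta=20)
cv2.imwrite('pics/push2.png',np.hstack([A,B]))
E
```

```text
[0.55697183 0.01772834 0.08764283] [4.34586625 0.04741164 1.25014154]
```

View pics/push2.png

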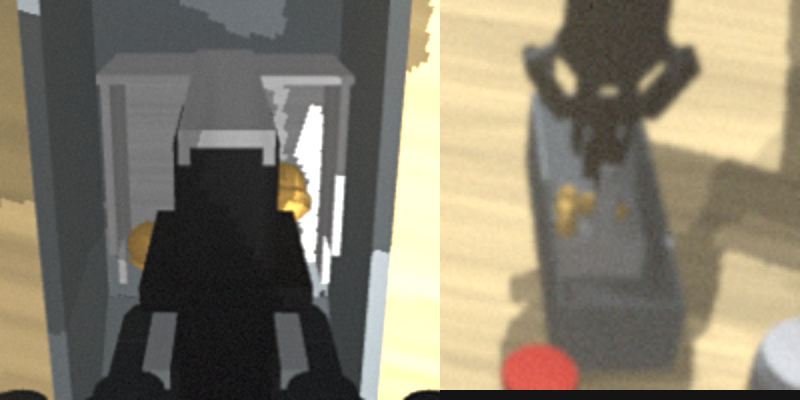

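The pan is gathering nuts: in the left crop one is at (290,190) and one at (140,245). The scene crop shows a nut cluster in the pan at (570,205). From here I use numbers only. Continue to the foot of the slope.

Request:
play_rows(targets=[[[-0.003,0,0,0,1],[-0.006,0,0,0,1],[-0.009,0,0,0,1],[-0.009,0,0,0,1]]])

```text
t: 17.65
ee_pos: [0.5483, 0.0153, 0.0875]
orientation: [[0.964, 0.267, 0.003], [0.267, -0.964, -0.0], [0.003, 0.001, -1.0]]
force: [1.6, 2.1, 7.6]
grip_width: 0.0165
finger_force: 99.5
```

Request:
play_rows(targets=[[[-0.002,0,0,0,1],[-0.004,0,0,0,1],[-0.004,0,0,0,1]]])

```text
t: 18.02
ee_pos: [0.5445, 0.0142, 0.0876]
orientation: [[0.964, 0.267, 0.003], [0.267, -0.964, -0.0], [0.003, 0.001, -1.0]]
force: [3.0, 2.0, 7.9]
grip_width: 0.0166
finger_force: 99.6
```

```bash
cat > nuts.py <<'E'
from ov import *
# brass pixels per camera, expressed in the scoop frame at height zs above its floor
def brass(n,z,crop=None):
    c=cam(n);hsv=cv2.cvtColor(c['color'],cv2.COLOR_RGB2HSV)
    m=cv2.inRange(hsv,(12,150,50),(28,255,255))
    k,l,st,ce=cv2.connectedComponentsWithStats(m)
    out=[]
    for i in range(1,k):
        if st[i,4]>=8: out.append((ce[i].round(0).tolist(),int(st[i,4]),w(c,[ce[i]],z)[0].round(3)[:2].tolist()))
    return out
if __name__=='__main__':
    import sys
    o=r.get_obs();p=o['ee_pos'];print(o['t'],p,o['force'])
    R=o['orientation'];so=p[:2]+.012*R[:2,0];zb=p[2]-.0823
    for n in sys.argv[1:]:
        for b in brass(n,zb+.014):
            q=R[:2,:2].T@(np.array(b[2])-so)
            print(n,b,'scoop x,y',-q[0].round(3),q[1].round(3))
E
python3 nuts.py wrist scene
```

```text
18.025 [0.54453572 0.01423441 0.08756365] [3.04922489 2.0401962  7.89469704]
wrist ([357.0, 239.0], 595, [0.561, -0.004]) scoop x,y 0.001 0.022
wrist ([282.0, 258.0], 315, [0.535, 0.039]) scoop x,y 0.015 -0.026
scene ([281.0, 303.0], 337, [0.71, -0.181]) scoop x,y -0.095 0.232
scene ([435.0, 354.0], 9, [0.76, 0.164]) scoop x,y -0.236 -0.087
```

Request:
play_rows(targets=[[[-0.004,0,-0.004,0,1],[-0.009,0,-0.009,0,1],[-0.014,0,-0.014,0,1],[-0.019,0,-0.019,0,1],[-0.024,0,-0.024,0,1]]])

```text
t: 18.75
ee_pos: [0.5195, 0.0077, 0.1106]
orientation: [[0.964, 0.267, -0.002], [0.267, -0.964, -0.0], [-0.001, -0.0, -1.0]]
force: [1.9, -0.1, -2.5]
grip_width: 0.0171
finger_force: 101.1
```

```bash
python3 nuts.py wrist
```

```text
18.75 [0.51946977 0.00773689 0.11059671] [ 1.86790873 -0.14936048 -2.53892451]
wrist ([634.0, 28.0], 490, [0.703, -0.129]) scoop x,y -0.128 0.181
wrist ([357.0, 231.0], 747, [0.541, -0.009]) scoop x,y -0.004 0.022
wrist ([284.0, 249.0], 401, [0.517, 0.033]) scoop x,y 0.008 -0.025
```

Request:
play_rows(targets=[[[-0.004,0,-0.005,0,1],[-0.009,0,-0.01,0,1],[-0.014,0,-0.015,0,1],[-0.018,0,-0.02,0,1],[-0.02,0,-0.024,0,1]]])

```text
t: 19.42
ee_pos: [0.501, 0.0024, 0.135]
orientation: [[0.964, 0.267, 0.0], [0.267, -0.964, -0.0], [0.0, 0.0, -1.0]]
force: [0.3, 0.2, -3.8]
grip_width: 0.0167
finger_force: 101.1
```

Request:
play_rows(targets=[[[0,0,-0.006,0,1],[0,0,-0.014,0,1],[0,0,-0.022,0,1],[0,0,-0.026,0,1],[0,0,-0.026,0,1]]])

```text
t: 20.05
ee_pos: [0.5014, 0.0025, 0.1609]
orientation: [[0.964, 0.268, 0.001], [0.268, -0.964, -0.0], [0.001, 0.0, -1.0]]
force: [0.6, 0.2, -3.6]
grip_width: 0.017
finger_force: 101.1
```

```bash
python3 - <<'E'
from h import *
o=r.get_obs();f=[]
print(o['force'],o['ee_pos'])
for i in range(6): cam('wrist');f.append(r.get_obs()['force'])
print(np.mean(f,0))
E
python3 nuts.py wrist scene top
```

```text
[ 0.57407343  0.16540316 -3.5792471 ] [0.50139899 0.00251221 0.1609023 ]
[-0.2012653   0.16437716 -3.65212316]
20.35 [0.5011015  0.00254524 0.16032306] [-0.67308141  0.04704947 -3.40351959]
wrist ([613.0, 20.0], 1862, [0.684, -0.119]) scoop x,y -0.132 0.166
wrist ([357.0, 232.0], 734, [0.522, -0.015]) scoop x,y -0.003 0.022
wrist ([284.0, 249.0], 391, [0.498, 0.028]) scoop x,y 0.008 -0.025
scene ([281.0, 303.0], 322, [0.772, -0.158]) scoop x,y -0.206 0.227
scene ([442.0, 345.0], 12, [0.794, 0.164]) scoop x,y -0.313 -0.077
top ([334.0, 172.0], 604, [0.733, -0.166]) scoop x,y -0.166 0.224
top ([188.0, 178.0], 237, [0.723, 0.146]) scoop x,y -0.24 -0.079
top ([258.0, 171.0], 46, [0.736, -0.004]) scoop x,y -0.213 0.069
```

All six nuts seem to be aboard: the load is about 1.9 N, and six nuts weigh 1.77 N. Carry them gently to a run-up spot behind the bowl, with the pan above rim height.

Request:
play_rows(targets=[[[0,0.005,0,0,1],[0,0.02,0,0,1],[0,0.045,0,0,1],[0,0.08,0,0,1],[0,0.12,0,0,1]]])

```text
t: 21.12
ee_pos: [0.5337, -0.1149, 0.1606]
orientation: [[0.963, 0.268, 0.0], [0.268, -0.963, -0.0], [0.0, 0.0, -1.0]]
force: [0.6, 0.1, -3.6]
grip_width: 0.0164
finger_force: 101.0
```

Request:
play_rows(targets=[[[0,0.04,0,0,1],[0,0.08,0,0,1],[0,0.12,0,0,1],[-0.001,0.15,0,0,1],[-0.002,0.175,0,0,1]]])

```text
t: 21.75
ee_pos: [0.578, -0.2849, 0.1601]
orientation: [[0.964, 0.266, -0.0], [0.266, -0.964, -0.0], [-0.0, 0.0, -1.0]]
force: [-0.7, 1.0, -4.2]
grip_width: 0.0167
finger_force: 100.9
```

Request:
play_rows(targets=[[[-0.002,0.015,0,0,1],[-0.002,0.022,0,0,1],[-0.002,0.022,0.003,0,1],[-0.002,0.022,0.008,0,1],[-0.002,0.022,0.01,0,1]]])

```text
t: 22.38
ee_pos: [0.582, -0.3031, 0.1501]
orientation: [[0.963, 0.268, -0.001], [0.268, -0.963, 0.001], [-0.001, -0.001, -1.0]]
force: [-0.0, 0.0, -3.6]
grip_width: 0.0169
finger_force: 100.9
```

```bash
python3 - <<'E'
from h import *
f=[]
for i in range(4): c=cam('top');f.append(r.get_obs()['force'])
o=r.get_obs();print(np.mean(f,0),o['ee_pos'],o['joints'])
hsv=cv2.cvtColor(c['color'],cv2.COLOR_RGB2HSV);m=cv2.inRange(hsv,(105,120,60),(125,255,255))
m[:,:350]=0;m[:,470:]=0
ys,xs=np.nonzero(m);print('bowl px',xs.min(),xs.max(),ys.min(),ys.max())
R=o['orientation'];so=o['ee_pos'][:2]+.012*R[:2,0]
print('scoop rel bowl along fwd, lateral',-R[:2,:2].T@(so-[.497,-.328]))
E
python3 nuts.py wrist top
```

```text
[-0.11703949 -0.60340287 -3.52998778] [ 0.58228792 -0.30372737  0.15073186] [-5.97345436e-01  6.48663039e-01  1.23781625e+00 -7.98199344e-05
  1.25487792e+00  7.02230050e-01]
bowl px 370 445 252 309
scoop rel bowl along fwd, lateral [-0.10067302  0.00053384]
22.575 [ 0.58228792 -0.30372737  0.15073186] [-0.51892276 -0.36488967 -3.22440453]
wrist ([198.0, 9.0], 1138, [0.702, -0.2]) scoop x,y -0.131 -0.068
wrist ([357.0, 220.0], 409, [0.611, -0.318]) scoop x,y -0.012 0.021
wrist ([357.0, 248.0], 300, [0.593, -0.324]) scoop x,y 0.007 0.022
wrist ([285.0, 250.0], 342, [0.579, -0.279]) scoop x,y 0.009 -0.025
top ([334.0, 172.0], 605, [0.735, -0.167]) scoop x,y -0.172 -0.091
top ([188.0, 178.0], 234, [0.725, 0.148]) scoop x,y -0.247 -0.397
top ([258.0, 171.0], 44, [0.738, -0.003]) scoop x,y -0.219 -0.248
```

Request:
play_rows(targets=[[[-0.015,0,0,0,1],[-0.045,0,0,0,1],[-0.1,0,0,0,1],[-0.04,0,0,0,1],[0.02,0,0,0,1]]])

```text
t: 23.3
ee_pos: [0.6005, -0.3006, 0.1518]
orientation: [[0.965, 0.263, 0.001], [0.263, -0.965, -0.001], [0.0, 0.001, -1.0]]
force: [0.9, -1.0, -0.4]
grip_width: 0.0168
finger_force: 101.3
```

Request:
play_rows(targets=[[[0,0,0,0,1],[0,0,0,0,1],[0,0,0,0,1]]])

```text
t: 23.68
ee_pos: [0.6003, -0.2993, 0.151]
orientation: [[0.964, 0.266, -0.0], [0.266, -0.964, -0.0], [-0.0, 0.0, -1.0]]
force: [0.3, -0.2, -0.7]
grip_width: 0.0169
finger_force: 101.3
```

```bash
python3 - <<'E'
from h import *
f=[]
for i in range(4): c=cam('top');f.append(r.get_obs()['force'])
print(np.mean(f,0))
E
python3 nuts.py wrist top
```

```text
[-0.11303284  0.37259137 -1.82229963]
23.875 [ 0.60087615 -0.29917649  0.15100566] [-0.11994309 -0.33659222 -1.91671144]
wrist ([188.0, 22.0], 3257, [0.713, -0.191]) scoop x,y -0.125 -0.074
top ([334.0, 172.0], 610, [0.735, -0.167]) scoop x,y -0.153 -0.092
top ([188.0, 178.0], 233, [0.725, 0.148]) scoop x,y -0.227 -0.398
top ([258.0, 171.0], 44, [0.738, -0.004]) scoop x,y -0.199 -0.248
top ([411.0, 274.0], 29, [0.512, -0.33]) scoop x,y 0.106 0.006
top ([418.0, 287.0], 16, [0.484, -0.344]) scoop x,y 0.137 0.012
```

The load has dropped back to the empty value (-1.8 N), and the bowl shows brass at (411,274) and (418,287). Now carry the scoop back to the mat.

Request:
play_rows(targets=[[[0,0,-0.02,0,1],[0,-0.03,-0.04,0,1],[0,-0.08,-0.04,0,1],[0,-0.135,-0.04,0,1],[0,-0.19,-0.04,0,1]]])

```text
t: 24.6
ee_pos: [0.5499, -0.1142, 0.1908]
orientation: [[0.964, 0.267, 0.001], [0.267, -0.964, -0.0], [0.001, 0.0, -1.0]]
force: [-0.1, 0.7, -1.9]
grip_width: 0.0166
finger_force: 101.5
```

Request:
play_rows(targets=[[[0,-0.055,0,0,1],[0,-0.11,0,0,1],[0,-0.165,0,0,1],[0,-0.22,0,0,1],[0,-0.275,0,0,1]]])

```text
t: 25.22
ee_pos: [0.4765, 0.151, 0.191]
orientation: [[0.964, 0.267, 0.001], [0.267, -0.964, 0.0], [0.001, 0.0, -1.0]]
force: [1.0, 0.1, -2.0]
grip_width: 0.0167
finger_force: 101.5
```

Request:
play_rows(targets=[[[0,-0.055,0,0,1],[0.001,-0.11,0,0,1],[0.002,-0.15,0,0,1],[0.002,-0.165,0,0,1],[0.002,-0.167,0,0,1]]])

```text
t: 25.85
ee_pos: [0.4341, 0.311, 0.1905]
orientation: [[0.963, 0.269, 0.0], [0.269, -0.963, -0.0], [-0.0, 0.0, -1.0]]
force: [1.0, -1.4, -1.6]
grip_width: 0.0164
finger_force: 101.3
```

```bash
python3 - <<'E'
from h import *
o=r.get_obs();print(o['ee_pos'],o['force'])
c=cam('top');d=cam('scene')
for n,c,z in(('top',c,.015),('scene',d,.015)):
    hsv=cv2.cvtColor(c['color'],cv2.COLOR_RGB2HSV);m=cv2.inRange(hsv,(12,130,50),(28,255,255))
    k,l,st,ce=cv2.connectedComponentsWithStats(m)
    for i in range(1,k):
        if 3<=st[i,4]<400: p=w(c,[ce[i]],z)[0];print(n,ce[i].round(),st[i,4],p.round(3)[:2],np.hypot(*(p[:2]-[.497,-.328])).round(3))
    # pixels in the bowl interior: grid max brass
b=cv2.inRange(cv2.cvtColor(d['color'],cv2.COLOR_RGB2HSV),(105,120,40),(125,255,255));b[:,:215]=0;b[:,295:]=0;b[:195]=0;b[260:]=0
ys,xs=np.nonzero(b);print(xs.min(),xs.max(),ys.min(),ys.max())
E
```

```text
[0.43412388 0.31102677 0.19053059] [ 1.00675251 -1.36642092 -1.64476159]
top [188. 177.] 262 [0.74  0.168] 0.552
top [258. 171.] 53 [0.753 0.005] 0.419
top [411. 274.] 33 [ 0.511 -0.346] 0.022
top [402. 294.] 200 [ 0.466 -0.324] 0.031
top [515. 426.] 3 [ 0.165 -0.573] 0.413
top [516. 438.] 4 [ 0.14  -0.576] 0.435
scene [267. 227.] 4 [ 0.454 -0.308] 0.048
scene [355. 335.] 5 [ 0.753 -0.003] 0.414
scene [362. 337.] 3 [0.754 0.011] 0.426
scene [367. 337.] 9 [0.752 0.021] 0.432
scene [364. 342.] 10 [0.766 0.017] 0.437
scene [364. 349.] 7 [0.783 0.02 ] 0.451
223 283 206 243
```

Nothing brass is left outside the bowl; about 233 px of it lies within 50 mm of the bowl's axis. Set the scoop down.

Request:
play_rows(targets=[[[0,0,0.03,0,1],[0,0,0.065,0,1],[0,0,0.09,0,1],[0,0,0.1,0,1],[0,0,0.1,0,1]]])

```text
t: 26.58
ee_pos: [0.4347, 0.3101, 0.0905]
orientation: [[0.964, 0.266, -0.0], [0.266, -0.964, -0.0], [-0.001, 0.0, -1.0]]
force: [0.1, 0.4, -1.9]
grip_width: 0.0165
finger_force: 101.4
```

Request:
play_rows(targets=[[[0,0,0.002,0,1],[0,0,0.0035,0,1],[0,0,0.004,0,1],[0,0,0.004,0,1]]])

```text
t: 27.08
ee_pos: [0.4351, 0.3111, 0.088]
orientation: [[0.963, 0.268, 0.002], [0.268, -0.963, 0.001], [0.002, -0.0, -1.0]]
force: [-0.1, -0.6, 6.0]
grip_width: 0.0165
finger_force: 102.7
```

Firm contact with the mat. Open and retreat upward.

Request:
play_rows(targets=[[[0,0,0,0,0.3],[0,0,0,0,-0.3],[0,0,0,0,-1],[0,0,0,0,-1],[0,0,0,0,-1]]])

```text
t: 27.7
ee_pos: [0.4343, 0.3108, 0.0865]
orientation: [[0.964, 0.268, -0.0], [0.268, -0.964, -0.0], [-0.0, 0.0, -1.0]]
force: [0.0, -0.1, -0.2]
grip_width: 0.0854
finger_force: 0.0
```

Request:
play_rows(targets=[[[0,0,-0.02,0,-1],[0,0,-0.06,0,-1],[0,0,-0.12,0,-1],[0,0,-0.17,0,-1],[0,0,-0.2,0,-1]]])

```text
t: 28.32
ee_pos: [0.4347, 0.3111, 0.2895]
orientation: [[0.964, 0.268, 0.003], [0.268, -0.964, 0.002], [0.004, -0.001, -1.0]]
force: [0.1, 0.2, -0.2]
grip_width: 0.0854
finger_force: 0.0
```

Request:
play_rows(targets=[[[-0.02,0.05,0,0,-1],[-0.04,0.1,0,0,-1],[-0.04,0.15,0,0,-1],[-0.04,0.15,0,0,-1],[-0.04,0.15,0,0,-1]]])

```text
t: 28.95
ee_pos: [0.4358, 0.1559, 0.2866]
orientation: [[0.964, 0.267, -0.0], [0.267, -0.964, 0.0], [0.0, -0.0, -1.0]]
force: [-0.4, 0.4, 0.2]
grip_width: 0.0854
finger_force: 0.0
```

```bash
python3 - <<'E'
from ov import *
import pickle
b0=pickle.load(open('v2.pkl','rb'))
o=r.get_obs();print(o['t'],o['ee_pos'],o['force'],o['grip_width'])
for n,old in(('top',b0[1]),('scene',b0[2])):
    c=cam(n); g=cv2.cvtColor(c['color'],cv2.COLOR_RGB2HSV); h=cv2.cvtColor(old['color'],cv2.COLOR_RGB2HSV)
    for nm,lo,hi in(('red',(0,150,60),(8,255,255)),('bowlblue',(105,120,60),(125,255,255)),('brass',(12,130,50),(28,255,255))):
        for t,m in(('now',g),('old',h)):
            k,l,st,ce=cv2.connectedComponentsWithStats(cv2.inRange(m,lo,hi))
            print(n,nm,t,[(ce[i].round().astype(int).tolist(),st[i,2:].tolist()) for i in range(1,k) if st[i,4]>25][:6])
    # bright scoop pixels near the mat
    for t,m in(('now',c),('old',old)):
        s=(270,80) if n=='top' else (240,470); H=m['color'][s[0]:s[0]+75,s[1]:s[1]+80].astype(int)
        v=(H.min(2)>95);ys,xs=np.nonzero(v);print(n,'scoop',t,len(xs),xs.mean()+s[1],ys.mean()+s[0]) if len(xs) else None
E
```

```text
28.95 [0.43584177 0.15591906 0.28658069] [-0.43206565  0.40925612  0.20972129] 0.08538501752420159
top red now [([253, 160], [23, 24, 411]), ([138, 241], [65, 11, 591]), ([510, 431], [53, 76, 856])]
top red old [([253, 160], [24, 24, 413]), ([141, 241], [65, 11, 556]), ([510, 431], [53, 76, 861])]
top bowlblue now [([529, 267], [100, 100, 7804]), ([408, 280], [76, 77, 4144]), ([18, 469], [32, 28, 581])]
top bowlblue old [([529, 267], [100, 100, 7810]), ([407, 281], [76, 76, 4524]), ([18, 471], [32, 25, 523])]
top brass now [([334, 172], [24, 37, 627]), ([188, 177], [28, 27, 257]), ([258, 171], [14, 9, 52]), ([411, 274], [7, 7, 32]), ([402, 294], [36, 18, 200])]
top brass old [([334, 172], [24, 37, 631]), ([188, 177], [28, 29, 261]), ([259, 171], [14, 9, 52]), ([256, 242], [7, 7, 38]), ([242, 247], [6, 7, 34]), ([259, 252], [7, 7, 38])]
top scoop now 559 128.1556350626118 308.12343470483006
top scoop old 1019 119.51324828263003 325.83120706575073
scene red now [([226, 162], [17, 27, 143]), ([470, 301], [8, 6, 26]), ([502, 308], [46, 16, 318]), ([363, 325], [25, 21, 401])]
scene red old [([226, 163], [16, 27, 138]), ([469, 302], [24, 11, 156]), ([492, 306], [13, 9, 84]), ([363, 325], [25, 21, 397])]
scene bowlblue now [([597, 182], [70, 33, 259]), ([635, 174], [14, 12, 45]), ([157, 209], [81, 48, 2912]), ([233, 229], [21, 32, 323]), ([266, 232], [36, 32, 314])]
scene bowlblue old [([598, 182], [70, 33, 260]), ([635, 174], [14, 13, 45]), ([157, 209], [82, 48, 2921]), ([252, 229], [61, 32, 1121])]
scene brass now [([281, 309], [20, 40, 644]), ([443, 350], [34, 28, 482])]
scene brass old [([281, 309], [20, 40, 651]), ([443, 350], [34, 28, 474])]
scene scoop now 130 517.4076923076923 260.5076923076923
scene scoop old 94 501.93617021276594 259.04255319148933
```

```bash
python3 -c "
from station import r
print(r.close_job())"
```

```text
the job is handed in; nothing more can be done
None
```

I handed the job in at about 29 s of the 72 s limit: the wrench is flat on the mat, by brass-pixel area all six nuts are in the smaller blue bowl, the scoop is back on the mat (its upright stance inferred from a level set-down, not viewed afterwards), and the can, tape and valve did not move; no verdict was returned.

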